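# Snap the lamp cover shut section by section

## Robot

A 6-joint arm with a two-finger parallel gripper is mounted at the origin on the work surface. World frame = base frame: x ahead of the robot, y to its left, z up, the work surface at z = 0. Lengths are in m, angles in rad, forces in N, time in s.
With the tool pointing down it reaches from about 0.3 to 0.85 m from the base axis. Payload 5.4 kg.
Tool frame: the origin (TCP) lies at the very end of the fingers, on their centre line; the grasp point (between the pads) lies 19 mm behind it (r.pinch_z is the distance from the TCP to the grasp point, in m); z points along the fingers, y is the direction in which the jaws open and shut (so a half turn about z gives the same grasp; the last joint's range is limited). The gripper opens to 85 mm and grips with 20 to 120 N. Pads are 22 mm wide; open, the fingers measure 114 mm over their backs; the gripper's body (76 mm by 85 mm) begins 54 mm behind the grasp point. The pads swing forward as they close: fully open they stand 13 mm farther back than shut.
Start: joints at [-1.327, 0.158, 1.597, -0, 1.386, -0.21], TCP at [0.252, -0.517, 0.206] pointing down, gripper open.
Joint ranges: [-2.91, 2.91], [-0.94, 2.29], [0.18, 2.7], [-1.29, 4.43], [0.17, 2.64], [-3, 3]. Speed limits (rad/s): [2.57, 2.57, 3.14, 3.14, 3.14, 3.14].

## Interface

Orientations are given as a rotation vector (axis times angle).
In Python, from workcell import r gives the robot as it stands.
- The arm moves only by the tool move_arm, never from a script. Its argument "deltas" is a list of rows, each an object with "gripper": the closure in counts, from 0 (fully open) to 255 (shut); "travel": the shift along the tool's x, y, z in cm, a list of three; "twist": the turn about the tool's z in rad. A call has 1 to 20 rows; each row shifts and turns the commanded pose from where the row before left it, along the tool's axes as they then stand; what a row does not reach is not made up. A row lasts 1/10 s, in which the tool goes at most 50 mm and 8.59 degrees, less where a joint would pass 70% of its speed; a pose out of reach is approached as far as the arm can. A call is refused whole if a number of a shift passes 5 or a number of a turn 0.15, either way. A call with a gripper value outside its range is refused whole. The fingers move at their own pace and stop on an object; "force" is the grip in N (left out, the last holds). Time passes only in rows, so rows that do not move let the fingers close. It gives the time, the measured TCP pose, the force and the opening at its end, in the units of the state.
- r.get_obs(): the state, without advancing time (a new reading comes with each control period).
- r.capture(name): name is "scene" or "top" or "wrist"; returns the picture (384x512x3 uint8, red, green, blue); there is no depth.
- r.camera_model(name): a dict with "fx", "fy", "cx", "cy" (pixels), "pose" (4x4, takes a point from camera to world coordinates); the wrist camera has in their place "T_tool_cam" (4x4, takes a point from camera to tool coordinates, whose origin is the TCP and whose axes are the flange's). Camera axes: x right, y down, z forward; pixel columns grow to the right and rows downward; lengths in m; the calibration is good to about 2 mm. A picture is of the moment at which its call begins: read the wrist's pose just before it. camera_model takes no time and is no camera call.
- r.close_job(): hands the job in, once; it reports no verdict.
Trained networks look in the newest picture that a camera, given by its name, has taken for a name from the list of things; names that differ only in an ending like _2 or _b are one class to them, and where a whole thing is asked for, a point or a joint stands for the part that bears it (a point fixed in the world has none). Each returns a list of dicts, best first, with "conf" (0 to 1); they miss things now and then, are a little off and sometimes report something else, mostly with a low value. They report only what shows in the picture. A call takes as long as a camera call. They do not tell look-alikes from the thing itself.
- r.look_for(camera, name): "location" ([x, y, z] in m, in world coordinates, good to about 4 mm: the middle of the surface that is visible of it).
- r.pinpoint(camera, name): "location" ([x, y, z] in m, in world coordinates, good to about 4 mm: a listed point, or the origin of a listed thing).
The state is a dict: "time": time; "joint_pos": joint angles; "qvel": joint speeds; "joint_efforts": joint torques, N m; "tool_pos": TCP position; "ee_rot": TCP orientation; "contact_force": force on the tool from outside, world axes, zero at the start; "torque": the same for the moment, N m; "opening": finger opening in m.
Only numpy, scipy, OpenCV 4.12 (cv2) and the standard library are available. Lean on these libraries where they do the work, as an engineer would, in place of code of your own. Each camera call takes 0.05 s, during which the arm holds its last target. There are 200 camera calls.

## Task

Close the cream clip-on cover of the projector's lamp unit with the fingertips: begin at the rim section with the orange dot and go round clockwise, seen from above, pressing down each of the four sections in turn until it clicks shut and stays flush. Press only about as hard as the click needs; do not pick up, tip or push the lamp unit about, and leave the focusing helix, heat sink and lens brush where they are.

Things in the scene. Friction and masses are not known exactly. Their poses are not given: they have to be found in the camera images.
- lamp_unit: Lamp unit, loose on rubber feet, 0.8 kg: dark steel tub 160 x 130 mm (x by y), wall top 55 mm up, with a cream clip-on cover: fixed louvred middle panel 52 mm up, fixed 20 mm square corners 62 mm up, and between the corners four rim sections, one per side, that slide straight down. Origin: centre of underside, z up, x towards the end with the orange dot. Any yaw.
- rim_dot (a joint): Rim section on the end at +x of the unit (the section with the round orange dot on top, 17 mm across); strip 22 mm wide, 76 mm long. Travel in m: 0 = sprung up (start), grows as pressed, 0.009 = clicked shut, 0.012 = bottomed. Each section resists with about 6 N for the first 4 mm, then snaps down by itself.
- rim_2 (a joint): Rim section on the long side at -y of the unit, next clockwise from the dot seen from above; strip 22 mm wide, 106 mm long. Travel in m: 0 = sprung up (start), grows as pressed, 0.009 = clicked shut, 0.012 = bottomed. Same feel as rim_dot.
- rim_3 (a joint): Rim section on the end at -x of the unit, opposite the dot; strip 22 mm wide, 76 mm long. Travel in m: 0 = sprung up (start), grows as pressed, 0.009 = clicked shut, 0.012 = bottomed. Same feel as rim_dot.
- rim_4 (a joint): Rim section on the long side at +y of the unit, last clockwise; strip 22 mm wide, 106 mm long. Travel in m: 0 = sprung up (start), grows as pressed, 0.009 = clicked shut, 0.012 = bottomed. Same feel as rim_dot.
- rim_dot_top (a point): Centre of the flat top of section rim_dot, the place to press; moves with it. Open: 71 mm above the bench, 9 mm proud of the corners, an orange band showing on its outer face. Shut: 62 mm, flush with the corners, band hidden. Overpressed it yields up to 3 mm below flush (about 6 N at 1 mm, 20 N at 3 mm) and springs back flush.
- rim_2_top (a point): Centre of the flat top of section rim_2, the place to press; moves with it. Open: 71 mm above the bench, 9 mm proud of the corners, an orange band showing on its outer face. Shut: 62 mm, flush with the corners, band hidden. Overpressed it yields up to 3 mm below flush (about 6 N at 1 mm, 20 N at 3 mm) and springs back flush.
- rim_3_top (a point): Centre of the flat top of section rim_3, the place to press; moves with it. Open: 71 mm above the bench, 9 mm proud of the corners, an orange band showing on its outer face. Shut: 62 mm, flush with the corners, band hidden. Overpressed it yields up to 3 mm below flush (about 6 N at 1 mm, 20 N at 3 mm) and springs back flush.
- rim_4_top (a point): Centre of the flat top of section rim_4, the place to press; moves with it. Open: 71 mm above the bench, 9 mm proud of the corners, an orange band showing on its outer face. Shut: 62 mm, flush with the corners, band hidden. Overpressed it yields up to 3 mm below flush (about 6 N at 1 mm, 20 N at 3 mm) and springs back flush.
- helix: Bystander: bronze focusing helix, an upright threaded barrel 60 mm across, 40 mm high, 0.25 kg, standing loose near the lamp unit. Origin: centre of its underside, z up.
- heat_sink: Bystander: finned aluminium heat sink, 60 x 50 mm, 35 mm high, 0.12 kg, loose near the lamp unit. Origin: centre of its underside, z up.
- lens_brush: Bystander: wooden-handled lens brush, 140 mm long, 22 mm wide, 16 mm high, lying loose near the lamp unit along its own x axis. Origin: underside, at mid-length.
Things that resemble listed ones, but are neither listed nor needed, are in the scene too. Of the things that look like the lamp_unit, the largest one is meant.

How it is judged:
On the way, in this order (a step that is already met when the one before it is completed fails the run):
1. the section with the orange dot is clicked shut first (value of joint rim_dot above 0.0075 m), for 0.2 s.
2. the next section clockwise (rim_2) is clicked shut (value of joint rim_2 above 0.0075 m), for 0.2 s.
3. the section opposite the dot (rim_3) is clicked shut (value of joint rim_3 above 0.0075 m), for 0.2 s.
4. the last section (rim_4) is clicked shut (value of joint rim_4 above 0.0075 m), for 0.2 s.
At the end, for the whole second after the job is handed in: All four rim sections stay clicked shut (7.5 to 10.5 mm down, 9 mm nominal), clicked in clockwise order from the dot; the lamp unit stands still and level on the bench (0.05 rad, 5 mm), and it, the helix, heat sink and brush are each within 30 mm of where they were (value of joint rim_dot between 0.0075 and 0.0105 m and value of joint rim_2 between 0.0075 and 0.0105 m and value of joint rim_3 between 0.0075 and 0.0105 m and value of joint rim_4 between 0.0075 and 0.0105 m and angle between lamp_unit's own z axis and vertical below 0.05 rad and height (world z) of lamp_unit below 0.005 m and distance of each of lamp_unit, helix, heat_sink, lens_brush from where it was at the start of the episode below 0.03 m and linear speed of lamp_unit below 0.02 m/s); the robot touches nothing.
It fails at once if the lamp unit is lifted or tipped (over 10 mm or 0.15 rad) (height (world z) of lamp_unit above 0.01 m or angle between lamp_unit's own z axis and vertical above 0.15 rad).
It fails at once if the lamp unit is pushed more than 30 mm out of place (distance of lamp_unit from where it was at the start of the episode above 0.03 m).
It fails at once if the lamp unit or its cover is pressed with brute force (over 60 N) (contact force between any of the arm, the fingers and lamp_unit above 60 N).
It fails at once if a bystander is lifted or shifted by more than 30 mm (distance of any of helix, heat_sink, lens_brush from where it was at the start of the episode above 0.03 m).
It also fails if it takes over 54 s, if anything falls off the work surface, if the arm or the gripper's body presses on something with over 40 N, if the wrist force passes 120 N, or if a joint passes its speed limit or range.

## Working session

There is one attempt and no reset: what is moved stays moved. The work goes in short steps, Python scripts to look and compute and a tool call to move; the robot and the scene stay as the last step left them, time stands still between calls to the robot, and variables do not carry over. Pictures are saved under pics/ and viewed, about 8 in all and at most 12, crops included, and the job is handed in when it is done.

Besides the shell and the picture viewer there is one more tool, called after "Emit:" as name(argument=value, ...) on one line, values as JSON. move_arm: Moves the arm, as the interface text tells. Its arguments: {"type":"object","properties":{"deltas":{"type":"array","items":{"type":"object","properties":{"gripper":{"type":"number"},"travel":{"type":"array","items":{"type":"number"}},"twist":{"type":"number"}}}},"force":{"type":"number"}},"required":["deltas"]}

```bash
mkdir -p pics; ls
python3 - <<'E'
from workcell import r
import cv2,numpy as np
for c in("scene","top"):
    im=r.capture(c); cv2.imwrite(f"pics/{c}0.png",im[:,:,::-1])
    for n in("lamp_unit","rim_dot_top","rim_2_top","helix","heat_sink","lens_brush"):
        print(c,n,[(np.round(d["location"],3).tolist(),round(d["conf"],2)) for d in r.pinpoint(c,n)])
m=r.camera_model("top");print(m)
o=r.get_obs();print(o["time"],o["tool_pos"],o["ee_rot"],o["opening"])
a=cv2.imread("pics/scene0.png");b=cv2.imread("pics/top0.png")
E
```

```text
pics
scene lamp_unit [([0.343, -0.111, 0.002], 0.75), ([0.571, -0.096, -0.004], 0.67), ([0.652, -0.297, -0.004], 0.65)]
scene rim_dot_top [([0.52, -0.057, 0.073], 0.85), ([0.657, -0.26, 0.045], 0.7), ([0.325, -0.071, 0.048], 0.44)]
scene rim_2_top [([0.689, -0.303, 0.049], 0.87), ([0.597, -0.052, 0.069], 0.66), ([0.37, -0.1, 0.047], 0.65)]
scene helix [([0.446, 0.008, 0.002], 0.63)]
scene heat_sink [([0.717, -0.146, -0.002], 0.88), ([0.447, 0.007, 0.005], 0.35)]
scene lens_brush [([0.505, -0.204, -0.001], 0.59)]
top lamp_unit [([0.661, -0.303, -0.002], 0.89), ([0.34, -0.114, 0.0], 0.72), ([0.574, -0.092, -0.003], 0.63)]
top rim_dot_top [([0.322, -0.069, 0.052], 0.62), ([0.521, -0.06, 0.073], 0.58), ([0.654, -0.258, 0.047], 0.52)]
top rim_2_top [([0.6, -0.056, 0.068], 0.86), ([0.69, -0.298, 0.043], 0.68), ([0.372, -0.099, 0.05], 0.66)]
top helix [([0.449, 0.012, -0.003], 0.68)]
top heat_sink [([0.716, -0.145, -0.002], 0.74)]
top lens_brush [([0.507, -0.202, 0.003], 0.96), ([0.625, -0.131, 0.071], 0.28)]
{'fx': 460.9040982586101, 'fy': 460.9040982586101, 'cx': 256.9601111518494, 'cy': 196.92537865869727, 'pose': array([[ 1.25544295e-02, -9.89320423e-01,  1.45215313e-01,
         3.98764245e-01],
       [-9.99921166e-01, -1.24533497e-02,  1.60511022e-03,
        -3.07572889e-02],
       [ 2.20448746e-04, -1.45224016e-01, -9.89398775e-01,
         1.12717549e+00],
       [ 0.00000000e+00,  0.00000000e+00,  0.00000000e+00,
         1.00000000e+00]])}
0.7 [ 0.25206137 -0.51680342  0.20619866] [3.06106771e+00 7.06728532e-01 2.60005916e-05] 0.08541560867454692
```

View pics/top0.png

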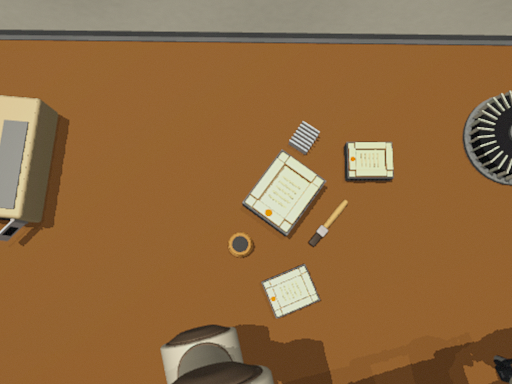

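View pics/scene0.png

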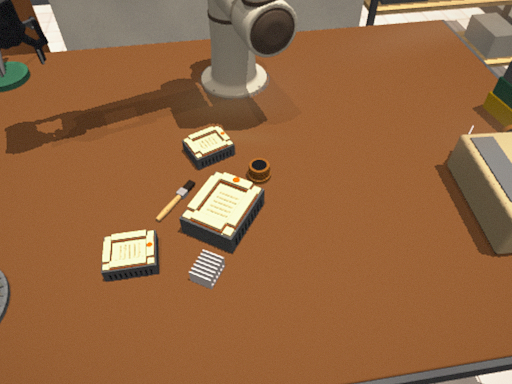

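```bash
cat > h.py <<'E'
from workcell import r
import cv2,numpy as np
def proj(m,P):
    P=np.atleast_2d(P); q=(P-m["pose"][:3,3])@m["pose"][:3,:3]
    return np.c_[m["fx"]*q[:,0]/q[:,2]+m["cx"],m["fy"]*q[:,1]/q[:,2]+m["cy"]]
def ray(m,u,v,z):
    d=m["pose"][:3,:3]@[(u-m["cx"])/m["fx"],(v-m["cy"])/m["fy"],1]; c=m["pose"][:3,3]
    return c+d*(z-c[2])/d[2]
def unit2w(c,yaw,p):
    s,k=np.sin(yaw),np.cos(yaw); p=np.atleast_2d(p)
    return np.c_[c[0]+k*p[:,0]-s*p[:,1],c[1]+s*p[:,0]+k*p[:,1],p[:,2]]
TOPS=np.array([[69,0,71],[0,-54,71],[-69,0,71],[0,54,71]])/1e3
E
python3 - <<'E'
from h import *
est=[]
for c in("scene","top"):
    m=r.camera_model(c); im=cv2.imread(f"pics/{c}0.png")
    for n in("rim_dot_top","rim_2_top","rim_3_top","rim_4_top"):
        r.capture(c) if n=="rim_dot_top" else 0
        print(c,n,[(np.round(d["location"],3).tolist(),round(d["conf"],2)) for d in r.pinpoint(c,n) if np.hypot(d["location"][0]-.573,d["location"][1]+.094)<.1])
    hsv=cv2.cvtColor(im,cv2.COLOR_BGR2HSV)
    mk=cv2.inRange(hsv,(8,200,200),(22,255,255))
    n,l,s,ce=cv2.connectedComponentsWithStats(mk)
    for i in range(1,n):
        if s[i,4]>8: print(c,ce[i].round(1),s[i,4],ray(m,*ce[i],.071).round(4))
c="top";m=r.camera_model(c);im=cv2.imread("pics/top0.png")
k=6;x0,y0=230,140;cr=cv2.resize(im[y0:y0+100,x0:x0+120],None,fx=k,fy=k,interpolation=cv2.INTER_CUBIC)
C=(.573,-.094);yaw=2.55
for col,P in(((0,0,255),[[80,65,55],[80,-65,55],[-80,-65,55],[-80,65,55]]),((255,0,0),TOPS*1e3)):
    q=((proj(m,unit2w(C,yaw,np.array(P)/1e3))-[x0,y0]+.5)*k).astype(int)
    cv2.polylines(cr,[q],True,col,1)
cv2.imwrite("pics/crop1.png",cr)
E
```

```text
scene rim_dot_top [([0.523, -0.056, 0.071], 0.9)]
scene rim_2_top [([0.598, -0.049, 0.069], 0.88)]
scene rim_3_top [([0.622, -0.135, 0.073], 0.86)]
scene rim_4_top [([0.548, -0.139, 0.066], 0.73)]
scene [235.7 179.3] 22 [ 0.5226 -0.058   0.071 ]
scene [149. 244.] 13 [ 0.6732 -0.2545  0.071 ]
top rim_dot_top []
top rim_2_top [([0.597, -0.052, 0.068], 0.78)]
top rim_3_top [([0.622, -0.132, 0.068], 0.55)]
top rim_4_top []
top [352.5 158.5] 12 [ 0.6477 -0.2519  0.071 ]
top [268.2 212.5] 28 [ 0.5178 -0.0554  0.071 ]
top [272.9 298.4] 11 [ 0.3242 -0.0677  0.071 ]
```

View pics/crop1.png

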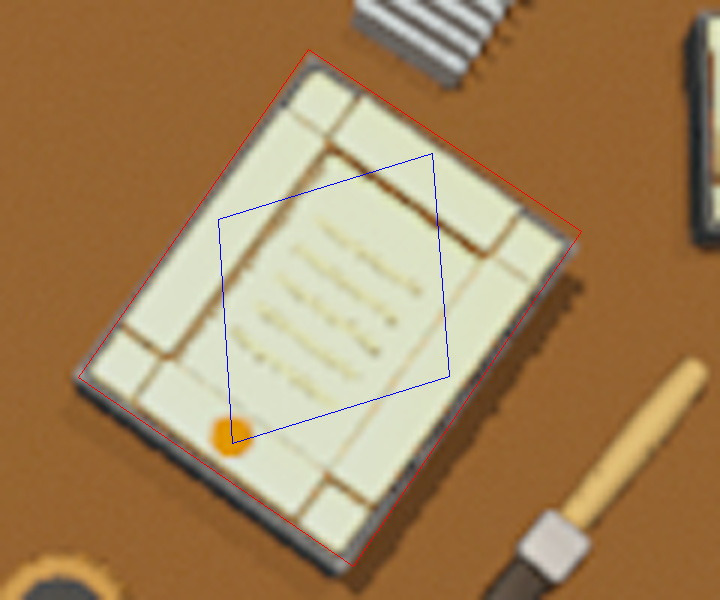

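Candidates in the top view are (285,193), (369,161) and (291,291). The one at (285,193) is the largest: its 160 x 130 mm outline fits, and the dot is at (268,212) on its lower-left end, so it is the one meant. The strips lie slightly inside the nominal edge, with offsets of about 65 and 51 mm.

```bash
cat >> h.py <<'E'
from scipy.spatial.transform import Rotation as R
TOPS=np.array([[65,0,71],[0,-51,71],[-65,0,71],[0,51,71]])/1e3
C=(.5725,-.0945);YAW=2.55
W=unit2w(C,YAW,TOPS)
def rel(target):
    o=r.get_obs(); Q=R.from_rotvec(o["ee_rot"])
    return (Q.inv().apply(np.asarray(target)-o["tool_pos"])*100).round(2)
E
python3 - <<'E'
from h import *
o=r.get_obs();M=R.from_rotvec(o["ee_rot"]).as_matrix();print(M.round(3))
print(W.round(4)); t=W[0].copy();t[2]=.12
ux=np.arctan2(M[1,0],M[0,0]);print("tool x heading",ux,"jaws y heading",np.arctan2(M[1,1],M[0,1]))
d=(YAW-ux);d=(d+np.pi/2)%np.pi-np.pi/2;print("yaw change world",d,"= twist",-d)
print("shift without twist",rel(t))
E
```

```text
[[ 0.899  0.438  0.   ]
 [ 0.438 -0.899 -0.   ]
 [ 0.     0.    -1.   ]]
[[ 0.5185 -0.0583  0.071 ]
 [ 0.6009 -0.0522  0.071 ]
 [ 0.6265 -0.1307  0.071 ]
 [ 0.5441 -0.1368  0.071 ]]
tool x heading 0.4537792752024764 jaws y heading -1.117017051856272
yaw change world -1.0453719287922696 = twist 1.0453719287922696
shift without twist [ 44.06 -29.53   8.62]
```

Emit:
move_arm(deltas=[{"gripper": 255, "travel": [2.2, -1.5, 0], "twist": 0}, {"gripper": 255, "travel": [2.2, -1.5, 0], "twist": 0}, {"gripper": 255, "travel": [3.3, -2.2, 0], "twist": 0}, {"gripper": 255, "travel": [3.3, -2.2, 0], "twist": 0}, {"gripper": 255, "travel": [3.3, -2.2, 0], "twist": 0}, {"gripper": 255, "travel": [3.3, -2.2, 0], "twist": 0}, {"gripper": 255, "travel": [3.3, -2.2, 0], "twist": 0}, {"gripper": 255, "travel": [3.3, -2.2, 0], "twist": 0}, {"gripper": 255, "travel": [3.3, -2.2, 0], "twist": 0}, {"gripper": 255, "travel": [3.3, -2.2, 0], "twist": 0}, {"gripper": 255, "travel": [2.2, -1.5, 0], "twist": 0.15}, {"gripper": 255, "travel": [2.2, -1.5, 0], "twist": 0.15}, {"gripper": 255, "travel": [0, 0, 0], "twist": 0.15}, {"gripper": 255, "travel": [0, 0, 0], "twist": 0.15}, {"gripper": 255, "travel": [0, 0, 0], "twist": 0.15}, {"gripper": 255, "travel": [0, 0, 0], "twist": 0.15}, {"gripper": 255, "travel": [0, 0, 0], "twist": 0.15}, {"gripper": 255, "travel": [0, 0, 0], "twist": 0}], force=30)

```text
time: 3.0
tool_pos: [0.4683, -0.1526, 0.2063]
ee_rot: [3.003, -0.923, 0.0]
contact_force: [0.3, 0.7, 1.6]
opening: 0.0003
```

Run:
```python
from h import *
o=r.get_obs();print(o["time"],o["tool_pos"],o["contact_force"],o["opening"],o["joint_pos"].round(2) if hasattr(o["joint_pos"],"round") else o["joint_pos"])
M=R.from_rotvec(o["ee_rot"]).as_matrix();print("heading err",np.arctan2(M[1,0],M[0,0])+np.pi-YAW)
im=r.capture("wrist");cv2.imwrite("pics/w1.png",im[:,:,::-1])
for n in("rim_dot_top","rim_2_top","rim_3_top","rim_4_top"):
    print(n,[(np.round(d["location"],4).tolist(),round(d["conf"],2)) for d in r.pinpoint("wrist",n)])
t=W[0].copy();t[2]=.08;print(rel(t))
```

```text
3.0 [ 0.46829351 -0.15258682  0.20626671] [0.3260093  0.73717449 1.6432499 ] 0.00028190761245287685 [-0.56 -0.06  1.82  0.    1.38  1.61]
heading err -0.004969368977764788
rim_dot_top [([0.5208, -0.0575, 0.069], 0.86)]
rim_2_top [([0.5979, -0.0546, 0.0687], 0.69), ([0.574, -0.0931, 0.0043], 0.6)]
rim_3_top [([0.6254, -0.1315, 0.0737], 0.97), ([0.3647, -0.1503, 0.0508], 0.73)]
rim_4_top [([0.5455, -0.1308, 0.0731], 0.78), ([0.3097, -0.1205, 0.052], 0.73)]
[ -1.12 -10.63  12.62]
```

View pics/w1.png

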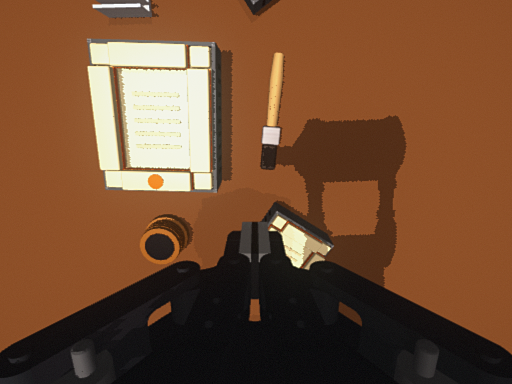

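The wrist view shows the unit squarely aligned, with the dot at (155,181), and agrees with my targets to about 3 mm. Next I move over the dot.

Emit:
move_arm(deltas=[{"gripper": 255, "travel": [-0.3, -3.0, 0]}, {"gripper": 255, "travel": [-0.4, -4.0, 0]}, {"gripper": 255, "travel": [-0.3, -3.0, 1.0]}, {"gripper": 255, "travel": [-0.1, -0.6, 3.0]}, {"gripper": 255, "travel": [0, 0, 4.0]}, {"gripper": 255, "travel": [0, 0, 3.0]}, {"gripper": 255, "travel": [0, 0, 1.0]}, {"gripper": 255, "travel": [0, 0, 0.3]}, {"gripper": 255, "travel": [0, 0, 0.1]}, {"gripper": 255, "travel": [0, 0, 0]}, {"gripper": 255, "travel": [0, 0, 0]}])

```text
invalid input
```

Emit:
move_arm(deltas=[{"gripper": 255, "travel": [-0.3, -3.0, 0], "twist": 0}, {"gripper": 255, "travel": [-0.4, -4.0, 0], "twist": 0}, {"gripper": 255, "travel": [-0.3, -3.0, 1.0], "twist": 0}, {"gripper": 255, "travel": [-0.1, -0.6, 3.0], "twist": 0}, {"gripper": 255, "travel": [0, 0, 4.0], "twist": 0}, {"gripper": 255, "travel": [0, 0, 3.0], "twist": 0}, {"gripper": 255, "travel": [0, 0, 1.0], "twist": 0}, {"gripper": 255, "travel": [0, 0, 0.3], "twist": 0}, {"gripper": 255, "travel": [0, 0, 0.1], "twist": 0}, {"gripper": 255, "travel": [0, 0, 0], "twist": 0}, {"gripper": 255, "travel": [0, 0, 0], "twist": 0}])

```text
time: 4.35
tool_pos: [0.5199, -0.0592, 0.0838]
ee_rot: [3.003, -0.923, 0.005]
contact_force: [0.0, -0.3, -0.2]
opening: 0.0002
```

Emit:
move_arm(deltas=[{"gripper": 255, "travel": [0, 0, 0.5], "twist": 0}, {"gripper": 255, "travel": [0, 0, 0.5], "twist": 0}, {"gripper": 255, "travel": [0, 0, 0.15], "twist": 0}, {"gripper": 255, "travel": [0, 0, 0.15], "twist": 0}, {"gripper": 255, "travel": [0, 0, 0.1], "twist": 0}, {"gripper": 255, "travel": [0, 0, 0], "twist": 0}, {"gripper": 255, "travel": [0, 0, 0], "twist": 0}])

```text
time: 5.05
tool_pos: [0.5188, -0.0587, 0.0683]
ee_rot: [-3.003, 0.923, -0.0]
contact_force: [-0.1, 0.4, 0.5]
opening: 0.0004
```

Emit:
move_arm(deltas=[{"gripper": 255, "travel": [0, 0, 0.1], "twist": 0}, {"gripper": 255, "travel": [0, 0, 0.1], "twist": 0}, {"gripper": 255, "travel": [0, 0, 0], "twist": 0}])

```text
time: 5.35
tool_pos: [0.5186, -0.0587, 0.0661]
ee_rot: [-3.003, 0.923, 0.0]
contact_force: [-0.2, -0.2, -0.1]
opening: 0.0001
```

Run:
```python
from h import *
o=r.get_obs();print(o["time"],o["tool_pos"],o["contact_force"],o["torque"])
im=r.capture("scene");m=r.camera_model("scene");cv2.imwrite("pics/s1.png",cv2.resize(im[150:260,160:290,::-1],None,fx=5,fy=5,interpolation=cv2.INTER_CUBIC))
```

```text
5.35 [ 0.51857975 -0.05867334  0.06606179] [-0.2027547  -0.17605913 -0.14693012] [-0.01442476  0.01472013 -0.00432063]
```

View pics/s1.png

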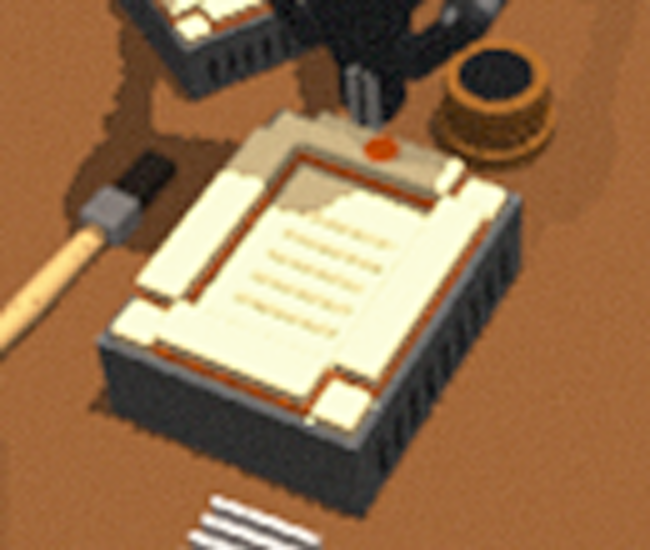

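Run:
```python
from h import *
o=r.get_obs();p=np.array(o["tool_pos"])
for c,(x0,y0) in(("scene",(160,150)),("top",(0,0))):
    m=r.camera_model(c);q=proj(m,[p,p+[0,0,.03],W[0]]);print(c,q.round(1),((q-[x0,y0])*5).round())
im=r.capture("top");im2=r.capture("wrist")
a=cv2.resize(im[140:240,220:340,::-1],(480,400),interpolation=cv2.INTER_CUBIC)
b=cv2.resize(im2[:,:,::-1],(533,400))
cv2.imwrite("pics/tw.png",cv2.resize(np.hstack([a,b]),(800,316)))
for c in("scene","top","wrist"):print(c,[(np.round(d["location"],4).tolist(),round(d["conf"],2)) for d in r.pinpoint(c,"rim_dot_top")])
```

```text
scene [[235.3 179.6]
 [234.8 170.5]
 [235.4 178.1]] [[376. 148.]
 [374. 103.]
 [377. 140.]]
top [[269.6 212.4]
 [269.9 210.9]
 [269.4 212.2]] [[1348. 1062.]
 [1350. 1055.]
 [1347. 1061.]]
scene [([0.5213, -0.0563, 0.0713], 0.68), ([0.6572, -0.2581, 0.0439], 0.67)]
top [([0.6542, -0.2596, 0.0474], 0.49), ([0.3248, -0.0707, 0.0544], 0.44)]
wrist [([0.5198, -0.0561, 0.0635], 0.87)]
```

View pics/tw.png

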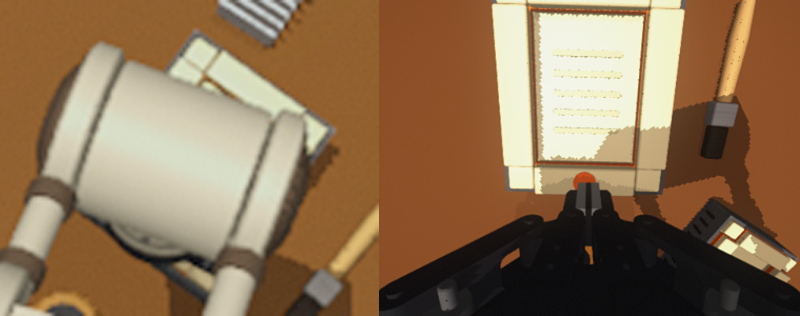

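Run:
```python
from h import *
m=r.camera_model("wrist");print(m)
T=m["T_tool_cam"];mm=dict(m,pose=T)
o=r.get_obs()
dot=rel(W[0])/100
print(proj(mm,[[0,0,0],[0,0,-.01],[0,0,-.02],[.011,0,0],[-.011,0,0],dot]).round(1),dot)
im=r.capture("wrist");im2=r.capture("scene")
a=cv2.resize(im[170:270,200:310,::-1],(440,400),interpolation=cv2.INTER_CUBIC)
for q,c in zip(proj(mm,[[0,0,0],[.011,0,0],[-.011,0,0]]),((0,0,255),(0,255,0),(255,0,0))): cv2.circle(a,tuple(((q-[200,170])*4).astype(int)),3,c,-1)
b=cv2.resize(im2[155:195,215:251,::-1],(360,400),interpolation=cv2.INTER_CUBIC)
q=proj(r.camera_model("scene"),np.array(o["tool_pos"]))[0];cv2.circle(b,tuple(((q-[215,155])*10).astype(int)),3,(255,0,0),-1)
cv2.imwrite("pics/z.png",np.hstack([a,b]))
```

```text
{'fx': 285.17481477735635, 'fy': 285.17481477735635, 'cx': 254.3359488686175, 'cy': 186.5685487074344, 'T_tool_cam': array([[ 6.68142458e-05, -9.61782948e-01, -2.73812997e-01,
         6.85549281e-02],
       [ 9.99999569e-01,  3.17733226e-04, -8.72041080e-04,
        -3.08014442e-04],
       [ 9.25713727e-04, -2.73812821e-01,  9.61782555e-01,
        -1.68206676e-01],
       [ 0.00000000e+00,  0.00000000e+00,  0.00000000e+00,
         1.00000000e+00]])}
[[255.1 218. ]
 [255.1 224.3]
 [255.1 231.4]
 [255.1 201.5]
 [255.  233.9]
 [254.6 221.5]] [-0.0004 -0.0003 -0.0047]
```

View pics/z.png

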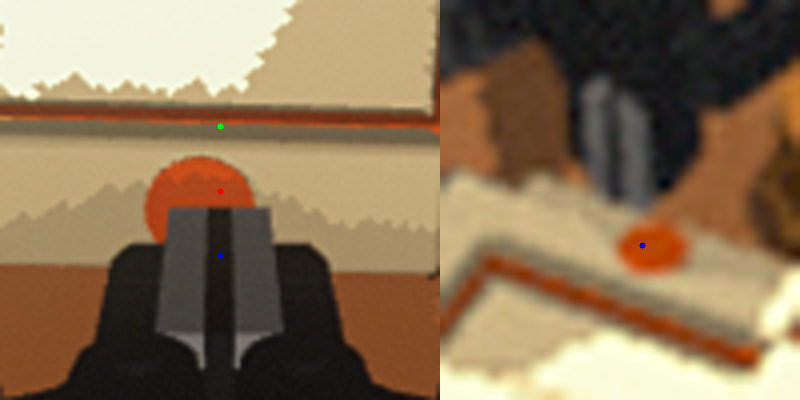

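The fingertips are still about 13 mm above the reported TCP in the scene view: the tip shows near (234,175), but the TCP projects to (235,180). The force is zero, so there is no contact yet. I'll feel downward in small steps.

Emit:
move_arm(deltas=[{"gripper": 255, "travel": [0, 0, 0.15], "twist": 0}, {"gripper": 255, "travel": [0, 0, 0.15], "twist": 0}, {"gripper": 255, "travel": [0, 0, 0], "twist": 0}])

```text
time: 6.05
tool_pos: [0.5184, -0.0586, 0.0629]
ee_rot: [-3.003, 0.923, 0.001]
contact_force: [-0.1, -0.8, 0.0]
opening: -0.0002
```

Emit:
move_arm(deltas=[{"gripper": 255, "travel": [0, 0, 0.15], "twist": 0}, {"gripper": 255, "travel": [0, 0, 0.15], "twist": 0}, {"gripper": 255, "travel": [0, 0, 0], "twist": 0}])

```text
time: 6.35
tool_pos: [0.5185, -0.0586, 0.0599]
ee_rot: [-3.003, 0.923, 0.001]
contact_force: [-0.5, 0.3, -0.5]
opening: -0.0
```

Emit:
move_arm(deltas=[{"gripper": 255, "travel": [0, 0, 0.1], "twist": 0}, {"gripper": 255, "travel": [0, 0, 0.1], "twist": 0}, {"gripper": 255, "travel": [0, 0, 0], "twist": 0}])

```text
time: 6.65
tool_pos: [0.5186, -0.0587, 0.058]
ee_rot: [-3.003, 0.923, 0.001]
contact_force: [0.3, -0.4, -0.1]
opening: -0.0004
```

Run:
```python
from h import *
o=r.get_obs();print(o["tool_pos"],o["contact_force"])
im=r.capture("wrist");im2=r.capture("scene")
a=cv2.resize(im[170:270,200:310,::-1],(440,400),interpolation=cv2.INTER_CUBIC)
b=cv2.resize(im2[155:195,215:251,::-1],(360,400),interpolation=cv2.INTER_CUBIC)
cv2.imwrite("pics/z2.png",np.hstack([a,b]))
```

```text
[ 0.51855263 -0.05867509  0.05801942] [ 0.27755356 -0.42157722 -0.07196604]
```

View pics/z2.png

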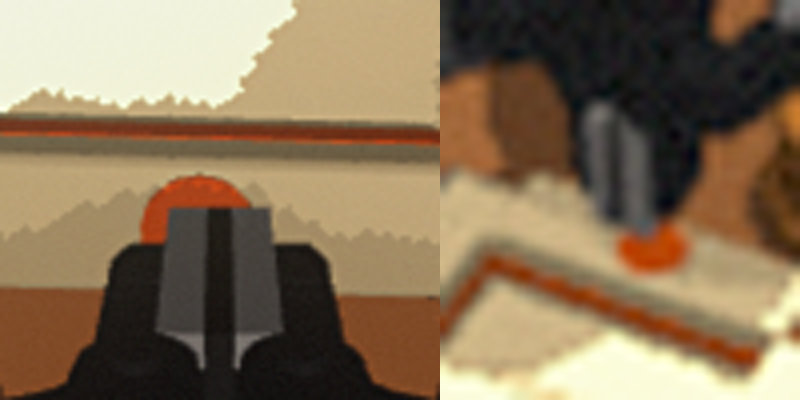

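Emit:
move_arm(deltas=[{"gripper": 255, "travel": [0, 0, 0.1], "twist": 0}, {"gripper": 255, "travel": [0, 0, 0.1], "twist": 0}, {"gripper": 255, "travel": [0, 0, 0.1], "twist": 0}, {"gripper": 255, "travel": [0, 0, 0], "twist": 0}])

```text
time: 7.15
tool_pos: [0.5185, -0.0587, 0.055]
ee_rot: [3.003, -0.923, -0.001]
contact_force: [-0.1, -0.3, -0.3]
opening: -0.0001
```

Emit:
move_arm(deltas=[{"gripper": 255, "travel": [0, 0, 0.1], "twist": 0}, {"gripper": 255, "travel": [0, 0, 0.1], "twist": 0}, {"gripper": 255, "travel": [0, 0, 0], "twist": 0}])

```text
time: 7.45
tool_pos: [0.5185, -0.0587, 0.053]
ee_rot: [-3.003, 0.923, 0.001]
contact_force: [0.4, 0.7, -0.5]
opening: -0.0005
```

Emit:
move_arm(deltas=[{"gripper": 255, "travel": [0, 0, 0.1], "twist": 0}, {"gripper": 255, "travel": [0, 0, 0.1], "twist": 0}, {"gripper": 255, "travel": [0, 0, 0], "twist": 0}])

```text
time: 7.75
tool_pos: [0.5185, -0.0587, 0.051]
ee_rot: [-3.003, 0.923, 0.001]
contact_force: [-0.1, -0.3, -0.2]
opening: 0.0
```

Emit:
move_arm(deltas=[{"gripper": 255, "travel": [0, 0, 0.1], "twist": 0}, {"gripper": 255, "travel": [0, 0, 0.1], "twist": 0}, {"gripper": 255, "travel": [0, 0, 0], "twist": 0}])

```text
time: 8.05
tool_pos: [0.5186, -0.0587, 0.049]
ee_rot: [-3.003, 0.923, 0.0]
contact_force: [0.6, 0.1, -0.6]
opening: -0.0003
```

Run:
```python
from h import *
o=r.get_obs();print(o["tool_pos"],o["contact_force"],o["torque"],np.round(o["joint_efforts"],1))
im=r.capture("wrist");im2=r.capture("scene")
a=cv2.resize(im[150:270,190:320,::-1],(433,400),interpolation=cv2.INTER_CUBIC)
b=cv2.resize(im2[155:195,215:251,::-1],(360,400),interpolation=cv2.INTER_CUBIC)
cv2.imwrite("pics/z3.png",np.hstack([a,b]))
```

```text
[ 0.51856214 -0.05867721  0.049024  ] [ 0.58396392  0.10402652 -0.61240787] [-0.02894578 -0.00169551 -0.03376385] [ -0.  -36.8 -28.5  -0.   -0.    0. ]
```

View pics/z3.png

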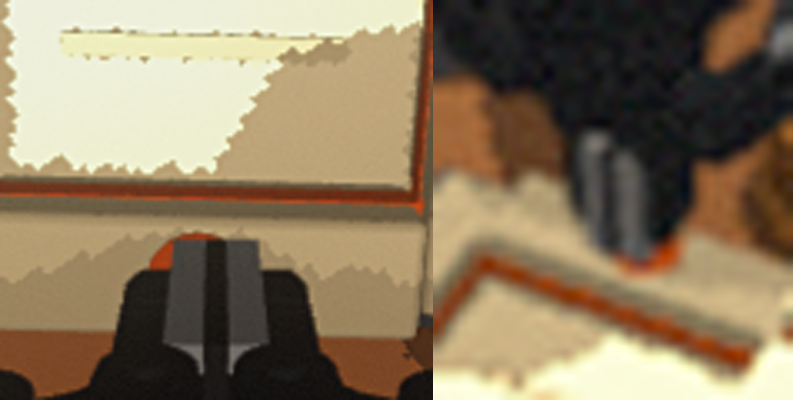

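Emit:
move_arm(deltas=[{"gripper": 255, "travel": [0, 0, 0.1], "twist": 0}, {"gripper": 255, "travel": [0, 0, 0.1], "twist": 0}, {"gripper": 255, "travel": [0, 0, 0], "twist": 0}])

```text
time: 8.45
tool_pos: [0.5185, -0.0587, 0.047]
ee_rot: [-3.003, 0.923, 0.001]
contact_force: [-0.3, -0.5, 0.2]
opening: 0.0
```

Emit:
move_arm(deltas=[{"gripper": 255, "travel": [0, 0, 0.1], "twist": 0}, {"gripper": 255, "travel": [0, 0, 0.1], "twist": 0}, {"gripper": 255, "travel": [0, 0, 0], "twist": 0}])

```text
time: 8.75
tool_pos: [0.5188, -0.0587, 0.0455]
ee_rot: [3.003, -0.923, 0.0]
contact_force: [-2.6, 0.9, 3.5]
opening: -0.0
```

Contact: 3.5 N at TCP z = 0.0455, so the real tip is about 25 mm behind the TCP. I continue gently through the 4 mm of resistance.

Emit:
move_arm(deltas=[{"gripper": 255, "travel": [0, 0, 0.1], "twist": 0}, {"gripper": 255, "travel": [0, 0, 0], "twist": 0}])

```text
time: 8.95
tool_pos: [0.5188, -0.0587, 0.0447]
ee_rot: [3.003, -0.923, -0.0]
contact_force: [-2.4, 0.6, 5.7]
opening: -0.0
```

Emit:
move_arm(deltas=[{"gripper": 255, "travel": [0, 0, 0.1], "twist": 0}, {"gripper": 255, "travel": [0, 0, 0], "twist": 0}])

```text
time: 9.15
tool_pos: [0.5188, -0.0587, 0.0438]
ee_rot: [3.003, -0.923, -0.0]
contact_force: [-2.4, 0.8, 5.3]
opening: -0.0
```

Emit:
move_arm(deltas=[{"gripper": 255, "travel": [0, 0, 0.1], "twist": 0}, {"gripper": 255, "travel": [0, 0, 0], "twist": 0}])

```text
time: 9.35
tool_pos: [0.5188, -0.0587, 0.0426]
ee_rot: [3.003, -0.923, 0.0]
contact_force: [-0.8, -0.0, 4.1]
opening: 0.0002
```

Emit:
move_arm(deltas=[{"gripper": 255, "travel": [0, 0, 0.1], "twist": 0}, {"gripper": 255, "travel": [0, 0, 0], "twist": 0}])

```text
time: 9.55
tool_pos: [0.5187, -0.0587, 0.0411]
ee_rot: [-3.003, 0.923, -0.0]
contact_force: [-0.3, 1.1, -0.3]
opening: -0.0001
```

Emit:
move_arm(deltas=[{"gripper": 255, "travel": [0, 0, 0.1], "twist": 0}, {"gripper": 255, "travel": [0, 0, 0], "twist": 0}])

```text
time: 9.75
tool_pos: [0.5184, -0.0586, 0.0397]
ee_rot: [-3.003, 0.923, 0.001]
contact_force: [1.0, -0.7, 0.2]
opening: -0.0001
```

The force rose to about 5.7 N and then dropped to 0 after 4 mm, so rim_dot clicked. I lift and check.

Emit:
move_arm(deltas=[{"gripper": 255, "travel": [0, 0, -1.5], "twist": 0}, {"gripper": 255, "travel": [0, 0, -2.5], "twist": 0}, {"gripper": 255, "travel": [0, 0, -1.0], "twist": 0}, {"gripper": 255, "travel": [0, 0, 0], "twist": 0}])

```text
time: 10.15
tool_pos: [0.5201, -0.0592, 0.0917]
ee_rot: [3.003, -0.923, 0.006]
contact_force: [0.1, 0.6, -0.3]
opening: -0.0003
```

Run:
```python
from h import *
o=r.get_obs();print(o["tool_pos"],o["contact_force"])
im=r.capture("wrist");im2=r.capture("scene")
for c in("wrist","scene"):
  for n in("lamp_unit","rim_dot_top","rim_2_top","rim_3_top","rim_4_top"):
    print(c,n,[(np.round(d["location"],4).tolist(),round(d["conf"],2)) for d in r.pinpoint(c,n) if np.hypot(d["location"][0]-.573,d["location"][1]+.094)<.1])
cv2.imwrite("pics/s4.png",cv2.resize(im2[150:260,160:290,::-1],None,fx=5,fy=5,interpolation=cv2.INTER_CUBIC))
print(rel([.5985,-.052,.07]))
```

```text
[ 0.52012069 -0.05921685  0.09173398] [ 0.11717177  0.64968377 -0.31240951]
wrist lamp_unit [([0.5768, -0.0948, 0.0014], 0.81)]
wrist rim_dot_top [([0.5226, -0.0532, 0.0579], 0.83)]
wrist rim_2_top [([0.5995, -0.0536, 0.0693], 0.86)]
wrist rim_3_top [([0.6251, -0.1327, 0.0742], 0.68)]
wrist rim_4_top [([0.5454, -0.1304, 0.0722], 0.84)]
scene lamp_unit [([0.57, -0.0961, -0.0018], 0.92)]
scene rim_dot_top [([0.5212, -0.0561, 0.0607], 0.62)]
scene rim_2_top [([0.5983, -0.0527, 0.0669], 0.56)]
scene rim_3_top [([0.6261, -0.1315, 0.0715], 0.64)]
scene rim_4_top [([0.5454, -0.1395, 0.0691], 0.87)]
[ 6.24 -5.04  2.  ]
```

View pics/s4.png

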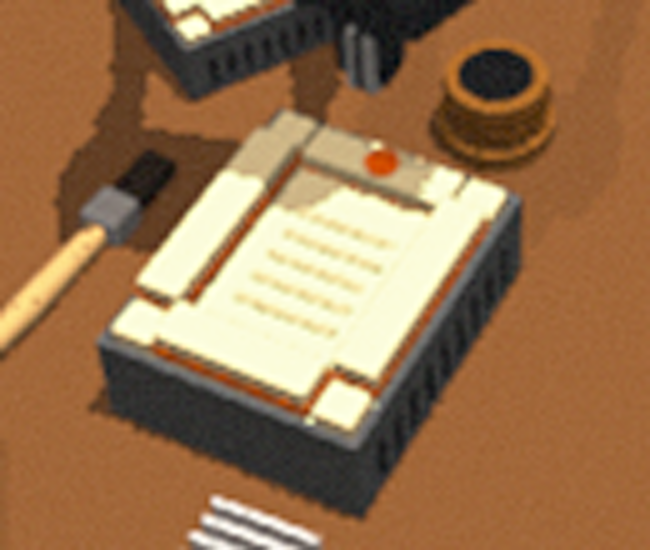

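rim_dot is flush with its band gone (network z about 0.059), and the unit hasn't moved. Next is rim_2.

Emit:
move_arm(deltas=[{"gripper": 255, "travel": [1.6, -1.3, 0], "twist": 0}, {"gripper": 255, "travel": [2.0, -1.6, 0], "twist": 0}, {"gripper": 255, "travel": [1.8, -1.4, 0], "twist": 0}, {"gripper": 255, "travel": [0.8, -0.7, 0], "twist": 0}, {"gripper": 255, "travel": [0, 0, 1.5], "twist": 0}, {"gripper": 255, "travel": [0, 0, 1.6], "twist": 0}, {"gripper": 255, "travel": [0, 0, 0.5], "twist": 0}, {"gripper": 255, "travel": [0, 0, 0.3], "twist": 0}, {"gripper": 255, "travel": [0, 0, 0], "twist": 0}, {"gripper": 255, "travel": [0, 0, 0], "twist": 0}])

```text
time: 11.75
tool_pos: [0.5982, -0.0523, 0.0517]
ee_rot: [-3.003, 0.923, -0.001]
contact_force: [0.2, -0.4, 0.7]
opening: -0.0004
```

Run:
```python
from h import *
o=r.get_obs();print(o["tool_pos"],o["contact_force"],rel([.5985,-.0525,.046]))
```

```text
[ 0.59824345 -0.05230762  0.05166417] [ 0.15160784 -0.36374656  0.69006916] [0.03 0.   0.57]
```

Emit:
move_arm(deltas=[{"gripper": 255, "travel": [0, 0, 0.2], "twist": 0}, {"gripper": 255, "travel": [0, 0, 0.2], "twist": 0}, {"gripper": 255, "travel": [0, 0, 0.1], "twist": 0}, {"gripper": 255, "travel": [0, 0, 0.1], "twist": 0}, {"gripper": 255, "travel": [0, 0, 0.1], "twist": 0}, {"gripper": 255, "travel": [0, 0, 0], "twist": 0}])

```text
time: 12.35
tool_pos: [0.5981, -0.0521, 0.0449]
ee_rot: [3.003, -0.922, -0.0]
contact_force: [-2.6, 0.3, 4.8]
opening: -0.0001
```

Emit:
move_arm(deltas=[{"gripper": 255, "travel": [0, 0, 0.1], "twist": 0}, {"gripper": 255, "travel": [0, 0, 0], "twist": 0}])

```text
time: 12.55
tool_pos: [0.5981, -0.0521, 0.0441]
ee_rot: [3.003, -0.922, -0.0]
contact_force: [-2.9, 1.5, 6.6]
opening: -0.0001
```

Emit:
move_arm(deltas=[{"gripper": 255, "travel": [0, 0, 0.1], "twist": 0}, {"gripper": 255, "travel": [0, 0, 0], "twist": 0}])

```text
time: 12.75
tool_pos: [0.598, -0.0521, 0.043]
ee_rot: [3.003, -0.922, -0.0]
contact_force: [-2.7, -0.1, 5.4]
opening: -0.0001
```

Emit:
move_arm(deltas=[{"gripper": 255, "travel": [0, 0, 0.1], "twist": 0}, {"gripper": 255, "travel": [0, 0, 0], "twist": 0}])

```text
time: 12.95
tool_pos: [0.5981, -0.0521, 0.0416]
ee_rot: [3.003, -0.923, -0.0]
contact_force: [-0.5, -0.5, 1.4]
opening: 0.0001
```

Emit:
move_arm(deltas=[{"gripper": 255, "travel": [0, 0, 0.1], "twist": 0}, {"gripper": 255, "travel": [0, 0, 0], "twist": 0}, {"gripper": 255, "travel": [0, 0, 0], "twist": 0}])

```text
time: 13.25
tool_pos: [0.5981, -0.0521, 0.0399]
ee_rot: [-3.003, 0.923, 0.0]
contact_force: [-0.4, 0.4, 0.1]
opening: 0.0004
```

Emit:
move_arm(deltas=[{"gripper": 255, "travel": [0, 0, -1.5], "twist": 0}, {"gripper": 255, "travel": [0, 0, -2.5], "twist": 0}, {"gripper": 255, "travel": [0, 0, -1.0], "twist": 0}, {"gripper": 255, "travel": [0, 0, 0], "twist": 0}])

```text
time: 13.65
tool_pos: [0.6, -0.0527, 0.093]
ee_rot: [-3.003, 0.923, -0.008]
contact_force: [0.5, -0.1, -0.6]
opening: -0.0
```

```bash
cat > chk.py <<'E'
from h import *
o=r.get_obs();print(o["time"],o["tool_pos"],o["contact_force"])
for c in("wrist","scene"):
  r.capture(c)
  for n in("lamp_unit","rim_dot_top","rim_2_top","rim_3_top","rim_4_top"):
    print(c,n,[(np.round(d["location"],4).tolist(),round(d["conf"],2)) for d in r.pinpoint(c,n) if np.hypot(d["location"][0]-.573,d["location"][1]+.094)<.1])
E
python3 - <<'E'
from chk import *
print(rel([.625,-.1315,.052]))
E
```

```text
13.65 [ 0.60003032 -0.05269149  0.09303696] [ 0.52230051 -0.09388144 -0.5854798 ]
wrist lamp_unit [([0.5769, -0.0933, 0.0018], 0.59)]
wrist rim_dot_top [([0.5204, -0.0522, 0.0611], 0.63)]
wrist rim_2_top [([0.6023, -0.0546, 0.0599], 0.89)]
wrist rim_3_top [([0.6263, -0.1308, 0.074], 0.76)]
wrist rim_4_top [([0.5453, -0.1337, 0.0699], 0.86)]
scene lamp_unit [([0.5714, -0.0943, 0.0003], 0.64)]
scene rim_dot_top [([0.5194, -0.0576, 0.0621], 0.65)]
scene rim_2_top [([0.5987, -0.0528, 0.0581], 0.92), ([0.5218, -0.0567, 0.0638], 0.59)]
scene rim_3_top [([0.622, -0.1331, 0.0738], 0.73)]
scene rim_4_top [([0.5455, -0.1391, 0.0669], 0.67)]
[6.69 5.05 3.8 ]
```

rim_2 is shut (network z about 0.059). Next is rim_3.

Emit:
move_arm(deltas=[{"gripper": 255, "travel": [1.6, 1.2, 0], "twist": 0}, {"gripper": 255, "travel": [2.2, 1.7, 0], "twist": 0}, {"gripper": 255, "travel": [2.0, 1.5, 0], "twist": 0}, {"gripper": 255, "travel": [0.9, 0.6, 0], "twist": 0}, {"gripper": 255, "travel": [0, 0, 1.5], "twist": 0}, {"gripper": 255, "travel": [0, 0, 1.5], "twist": 0}, {"gripper": 255, "travel": [0, 0, 0.5], "twist": 0}, {"gripper": 255, "travel": [0, 0, 0.2], "twist": 0}, {"gripper": 255, "travel": [0, 0, 0], "twist": 0}, {"gripper": 255, "travel": [0, 0, 0], "twist": 0}])

```text
time: 15.25
tool_pos: [0.6258, -0.1309, 0.0537]
ee_rot: [3.003, -0.922, 0.001]
contact_force: [0.2, 0.1, -0.3]
opening: -0.0004
```

Run:
```python
from h import *
o=r.get_obs();print(o["tool_pos"],o["contact_force"],rel([.625,-.1315,.046]))
```

```text
[ 0.62579291 -0.13087998  0.05372726] [ 0.21481779  0.14790021 -0.26060632] [-0.03  0.1   0.77]
```

Emit:
move_arm(deltas=[{"gripper": 255, "travel": [0, 0, 0.2], "twist": 0}, {"gripper": 255, "travel": [0, 0, 0.2], "twist": 0}, {"gripper": 255, "travel": [0, 0, 0.2], "twist": 0}, {"gripper": 255, "travel": [0, 0, 0.1], "twist": 0}, {"gripper": 255, "travel": [0, 0, 0.1], "twist": 0}, {"gripper": 255, "travel": [0, 0, 0.1], "twist": 0}, {"gripper": 255, "travel": [0, 0, 0], "twist": 0}])

```text
time: 15.95
tool_pos: [0.6253, -0.1311, 0.0448]
ee_rot: [3.003, -0.923, -0.001]
contact_force: [-3.9, 1.3, 5.3]
opening: 0.0001
```

Emit:
move_arm(deltas=[{"gripper": 255, "travel": [0, 0, 0.1], "twist": 0}, {"gripper": 255, "travel": [0, 0, 0], "twist": 0}])

```text
time: 16.15
tool_pos: [0.6253, -0.1311, 0.044]
ee_rot: [3.003, -0.923, -0.001]
contact_force: [-3.3, 1.1, 5.4]
opening: 0.0001
```

Emit:
move_arm(deltas=[{"gripper": 255, "travel": [0, 0, 0.1], "twist": 0}, {"gripper": 255, "travel": [0, 0, 0], "twist": 0}])

```text
time: 16.35
tool_pos: [0.6253, -0.1311, 0.043]
ee_rot: [3.003, -0.922, -0.001]
contact_force: [-2.5, 0.9, 4.6]
opening: -0.0002
```

Emit:
move_arm(deltas=[{"gripper": 255, "travel": [0, 0, 0.1], "twist": 0}, {"gripper": 255, "travel": [0, 0, 0], "twist": 0}])

```text
time: 16.55
tool_pos: [0.6254, -0.1311, 0.0416]
ee_rot: [3.003, -0.923, -0.0]
contact_force: [-0.4, 0.6, 1.1]
opening: -0.0002
```

Emit:
move_arm(deltas=[{"gripper": 255, "travel": [0, 0, 0.1], "twist": 0}, {"gripper": 255, "travel": [0, 0, 0], "twist": 0}, {"gripper": 255, "travel": [0, 0, 0], "twist": 0}])

```text
time: 16.85
tool_pos: [0.6254, -0.1312, 0.0398]
ee_rot: [-3.003, 0.923, 0.0]
contact_force: [0.0, 0.2, -0.7]
opening: 0.0002
```

Emit:
move_arm(deltas=[{"gripper": 255, "travel": [0, 0, -1.5], "twist": 0}, {"gripper": 255, "travel": [0, 0, -2.5], "twist": 0}, {"gripper": 255, "travel": [0, 0, -1.0], "twist": 0}, {"gripper": 255, "travel": [0, 0, 0], "twist": 0}])

```text
time: 17.25
tool_pos: [0.6274, -0.1319, 0.0932]
ee_rot: [3.003, -0.922, 0.009]
contact_force: [-0.2, -0.0, 0.2]
opening: -0.0002
```

Run:
```python
from chk import *
print(rel([.545,-.1365,.052]))
```

```text
17.25 [ 0.62736935 -0.13193299  0.09324674] [-0.18665541 -0.03841774  0.15749492]
wrist lamp_unit []
wrist rim_dot_top []
wrist rim_2_top []
wrist rim_3_top [([0.6266, -0.1319, 0.0661], 0.6)]
wrist rim_4_top []
scene lamp_unit []
scene rim_dot_top [([0.5208, -0.0566, 0.0633], 0.69)]
scene rim_2_top [([0.5988, -0.0519, 0.0585], 0.73), ([0.5218, -0.0559, 0.0621], 0.34)]
scene rim_3_top [([0.6244, -0.1343, 0.0633], 0.76)]
scene rim_4_top [([0.544, -0.1371, 0.0697], 0.43)]
[-6.34  4.96  3.8 ]
```

rim_3 is shut (z about 0.063, with the same force drop). Next is rim_4.

Emit:
move_arm(deltas=[{"gripper": 255, "travel": [-1.6, 1.2, 0], "twist": 0}, {"gripper": 255, "travel": [-2.1, 1.6, 0], "twist": 0}, {"gripper": 255, "travel": [-1.8, 1.5, 0], "twist": 0}, {"gripper": 255, "travel": [-0.8, 0.7, 0], "twist": 0}, {"gripper": 255, "travel": [0, 0, 1.5], "twist": 0}, {"gripper": 255, "travel": [0, 0, 1.5], "twist": 0}, {"gripper": 255, "travel": [0, 0, 0.5], "twist": 0}, {"gripper": 255, "travel": [0, 0, 0.2], "twist": 0}, {"gripper": 255, "travel": [0, 0, 0], "twist": 0}, {"gripper": 255, "travel": [0, 0, 0], "twist": 0}])

```text
time: 18.85
tool_pos: [0.5458, -0.1373, 0.0535]
ee_rot: [3.003, -0.922, 0.001]
contact_force: [0.2, -0.2, 0.8]
opening: -0.0001
```

Run:
```python
from h import *
o=r.get_obs();print(o["tool_pos"],o["contact_force"],rel([.545,-.1365,.046]))
```

```text
[ 0.54581059 -0.13725332  0.05348883] [ 0.22737705 -0.17357041  0.78722971] [-0.11 -0.02  0.75]
```

Emit:
move_arm(deltas=[{"gripper": 255, "travel": [0, 0, 0.2], "twist": 0}, {"gripper": 255, "travel": [0, 0, 0.2], "twist": 0}, {"gripper": 255, "travel": [0, 0, 0.2], "twist": 0}, {"gripper": 255, "travel": [0, 0, 0.1], "twist": 0}, {"gripper": 255, "travel": [0, 0, 0.1], "twist": 0}, {"gripper": 255, "travel": [0, 0, 0.1], "twist": 0}, {"gripper": 255, "travel": [0, 0, 0], "twist": 0}])

```text
time: 19.55
tool_pos: [0.5451, -0.1371, 0.0447]
ee_rot: [3.003, -0.923, -0.001]
contact_force: [-2.5, 0.7, 5.2]
opening: -0.0003
```

Emit:
move_arm(deltas=[{"gripper": 255, "travel": [0, 0, 0.1], "twist": 0}, {"gripper": 255, "travel": [0, 0, 0], "twist": 0}])

```text
time: 19.75
tool_pos: [0.5451, -0.1371, 0.0439]
ee_rot: [3.003, -0.923, -0.001]
contact_force: [-3.2, 1.8, 5.2]
opening: -0.0003
```

Emit:
move_arm(deltas=[{"gripper": 255, "travel": [0, 0, 0.1], "twist": 0}, {"gripper": 255, "travel": [0, 0, 0], "twist": 0}])

```text
time: 19.95
tool_pos: [0.5451, -0.1371, 0.0428]
ee_rot: [3.003, -0.923, -0.001]
contact_force: [-2.6, 1.5, 4.4]
opening: 0.0001
```

Emit:
move_arm(deltas=[{"gripper": 255, "travel": [0, 0, 0.1], "twist": 0}, {"gripper": 255, "travel": [0, 0, 0], "twist": 0}])

```text
time: 20.15
tool_pos: [0.5452, -0.1371, 0.0414]
ee_rot: [3.003, -0.923, 0.0]
contact_force: [-0.2, 0.9, 0.2]
opening: 0.0001
```

Clicked. I lift clear and move back out of view.

Emit:
move_arm(deltas=[{"gripper": 255, "travel": [0, 0, 0.1], "twist": 0}, {"gripper": 255, "travel": [0, 0, 0], "twist": 0}, {"gripper": 255, "travel": [0, 0, 0], "twist": 0}, {"gripper": 255, "travel": [0, 0, -1.5], "twist": 0}, {"gripper": 255, "travel": [0, 0, -3], "twist": 0}, {"gripper": 255, "travel": [0, 0, -3], "twist": 0}, {"gripper": 255, "travel": [0, 0, -3], "twist": 0}, {"gripper": 255, "travel": [-2, 0, -2], "twist": 0}, {"gripper": 255, "travel": [-3, 0, 0], "twist": 0}, {"gripper": 255, "travel": [-3, 0, 0], "twist": 0}, {"gripper": 255, "travel": [-2, 0, 0], "twist": 0}, {"gripper": 255, "travel": [0, 0, 0], "twist": 0}, {"gripper": 255, "travel": [0, 0, 0], "twist": 0}])

```text
time: 21.45
tool_pos: [0.4632, -0.0814, 0.1663]
ee_rot: [3.003, -0.922, 0.004]
contact_force: [0.9, -0.5, 0.4]
opening: -0.0
```

Run:
```python
from chk import *
for n in("helix","heat_sink","lens_brush"): print(n,[(np.round(d["location"],3).tolist(),round(d["conf"],2)) for d in r.pinpoint("scene",n)])
im2=r.capture("scene")
cv2.imwrite("pics/s5.png",cv2.resize(im2[150:260,160:290,::-1],None,fx=5,fy=5,interpolation=cv2.INTER_CUBIC))
```

```text
21.45 [ 0.46323361 -0.08139763  0.16627344] [ 0.89810063 -0.51716759  0.3964577 ]
wrist lamp_unit [([0.5735, -0.0968, 0.0006], 0.74)]
wrist rim_dot_top [([0.5191, -0.0528, 0.0581], 0.7)]
wrist rim_2_top [([0.5993, -0.0555, 0.0605], 0.97), ([0.5205, -0.056, 0.0623], 0.2)]
wrist rim_3_top []
wrist rim_4_top [([0.5472, -0.1306, 0.0658], 0.95)]
scene lamp_unit [([0.572, -0.0956, -0.0033], 0.79)]
scene rim_dot_top [([0.523, -0.0578, 0.0619], 0.88)]
scene rim_2_top [([0.5986, -0.0533, 0.0602], 0.95)]
scene rim_3_top [([0.6239, -0.1347, 0.0628], 0.7)]
scene rim_4_top [([0.5449, -0.1358, 0.0583], 0.69)]
helix [([0.448, 0.007, 0.001], 0.85)]
heat_sink [([0.716, -0.143, 0.002], 0.84)]
lens_brush [([0.506, -0.208, -0.001], 0.96)]
```

View pics/s5.png

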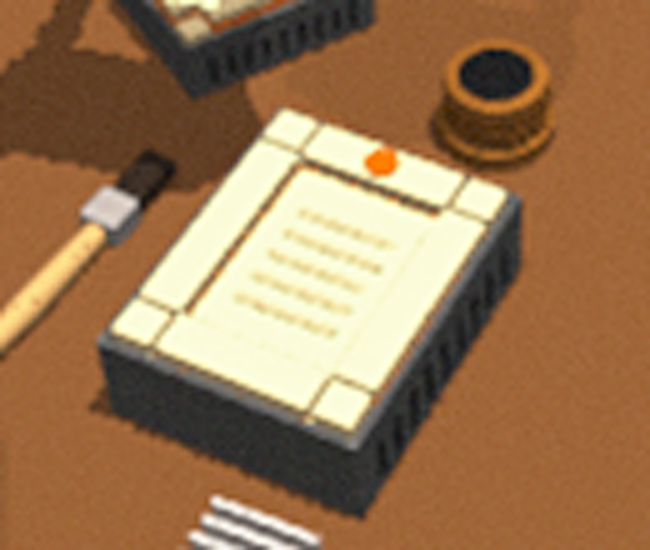

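All four sections are flush with the corners, with no orange band showing. The unit and the bystanders are where they were.

```bash
python3 -c "
from workcell import r
print(r.close_job())"
```

```text
the job is handed in; nothing more can be done
None
```

I clicked the four rim sections of the largest lamp unit shut in order (rim_dot, rim_2, rim_3, rim_4) and handed the job in at about 22 s.

**Force:** the highest vertical force read while pressing was about 6.6 N, and on each section it dropped to about zero after roughly 4 mm, as a click should.

**Last checks:** the final scene picture shows all four sections flush with the corners and no orange band. The networks put the section tops between 58 and 66 mm up. The lamp unit, helix, heat sink and brush were within a few mm of their starting places. The fingers were clear of everything.

**What disagreed:**
- The fingertips met the first section with the TCP reading about 25 mm lower than it should have, so I found contact by force rather than by height.
- Each press also showed a sideways force of about 3 N, up to about 4 N on rim_3.
- In the last check the wrist camera did not report rim_3, so only the scene camera and the force drop confirm it.

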